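# Walk the cast-iron serving slab home into its bracket

### The job

Park the heavy blue cast-iron serving slab in the steel bracket beyond it, so that its whole long front face ends flush against the bracket's stop, between the two end lips, and let go. It is too heavy to shove straight: walk it forward on the counter, pushing the steel bumper balls at the left and right ends of its near side in turn so that each end swings ahead, feeling the force and never pushing it harder than about 19 N. Do not lift or tip it, and leave the other things on the counter undisturbed.

Things in the scene. Friction and masses are not known exactly. Their poses are not given: they have to be found in the camera images.
- slab: loose cast-iron slab, blue with a bright ribbed steel top, 4.4 kg: 100 mm (its x) by 230 mm (its y) by 45 mm, on four feet (6 mm high, at x +-18, y +-50 mm), so it spans 6 to 51 mm above the counter; a steel ball at each end of its near long side. Origin: centre, at foot level. x points from the near long face (x = -50 mm) to the front one (x = +50 mm, towards the bracket), y to its left
- slab_front_left (a point): point on the slab's front face, at x = +50 mm, y = +100 mm, z = 30 mm of the slab's frame
- slab_front_right (a point): point on the slab's front face, at x = +50 mm, y = -100 mm, z = 30 mm of the slab's frame
- slab_push_left (a point): nearest point of the left free-turning steel bumper ball (32 mm across, its centre at x = -58, y = +98, z = 24 mm of the slab's frame), where to push: a slow push on the ball takes 9 to 14 N and swings the slab about the feet of its other end; pushing at the middle takes over 22 N. A push over 20 N, even for a moment (a bump too), fails
- slab_push_right (a point): nearest point of the right bumper ball: the same ball at x = -58, y = -98, z = 24 mm of the slab's frame
- bracket: steel parking bracket fixed to the counter, beyond the slab. Origin: middle of the foot of its stop face, at counter level. Its x axis points away from the robot, square to the stop; the stop face is the plane x = 0, 36 mm high and 270 mm between the insides of the two end lips (y = +-135 mm), which reach 35 mm from the stop towards the robot and are 36 mm high. Rigid
- stick_glass_0: bystander: tumbler of wooden stirrers, about 100 mm wide, 167 mm high; origin under its centre
- stick_glass_1: bystander: tumbler of wooden stirrers, about 100 mm wide, 152 mm high; origin under its centre
- label_card_0: bystander: red name card in a small grey block, 20 x 58 x 61 mm, beyond the cutlery tray; origin under its centre
- label_card_1: bystander: red name card in a small grey block, 20 x 58 x 61 mm, left of the cutlery tray; origin under its centre
- tongs_2: bystander: steel wire bread tongs lying flat near the counter's edge in front of the slab, 223 x 81 x 10 mm; origin under their centre
- amber_bottle_0: bystander: amber siphon bottle, 103 mm wide, 282 mm high, left of the cutlery tray; origin under its centre

How it is judged:
By the outcome, as a careful person would: the job done as asked, in the order asked, and still so for the second after the job is handed in, with the robot touching nothing.
It also fails if it takes over 72 s, if anything falls off the work surface, if the arm or the gripper's body presses on something with over 40 N, if the wrist force passes 120 N, or if a joint passes its speed limit or range.

### The arm

A 7-joint arm with a two-finger parallel gripper is mounted at the origin on a cart in front of the work surface, level with it; the furniture and walls round the work are solid. World frame = base frame: x ahead of the robot, y to its left, z up, the work surface at z = 0. Lengths are in mm, angles in rad, forces in N, time in s.
With the tool pointing down it reaches from about 350 to 900 mm from the base axis. Payload 8.1 kg.
Tool frame: the origin (TCP) lies at the very end of the fingers, on their centre line; the grasp point (between the pads) lies 19 mm behind it (pinch_z is the z of the grasp point in the tool frame, in mm); z points along the fingers, y is the line along which they close (so a half turn about z gives the same grasp; the last joint's range is limited). The gripper opens to 92 mm and grips with 3 to 60 N. Pads are 19 mm wide; open, the fingers measure 130 mm over their backs; the gripper's body (75 mm by 190 mm) begins 47 mm behind the grasp point.
Start: joints at [-1.29, 0.434, 0.025, 1.573, -0.012, 1.134, -0.075], TCP at [234.057, 579.533, 226.742] pointing down, gripper open.
Joint ranges: [-2.62, 2.62], [-0.44, 2.09], [-1.27, 1.32], [0.08, 2.57], [-1.32, 4.46], [0.12, 2], [-2.74, 2.74]. Speed limits (rad/s): [2.22, 2.22, 3.01, 3.01, 3.14, 3.14, 3.14].

### API

Orientations are given as a unit quaternion [w, x, y, z].
In Python, from bench import get_obs, read_camera, camera_params, close_job, pinch_z gives the robot as it stands.
- The arm moves only by the tool move_arm, never from a script. Its arguments are lists of equal length, an entry for each row: "dr": the turn, a rotation vector about the world's x, y, z in degrees, a list of three; "slide": the shift along the world's x, y, z in cm, a list of three; "hand": the opening, from 0 (shut) to 1 (fully open). In form: {"dr": [[ax, ay, az], ...], "slide": [[x, y, z], ...], "hand": [hand, ...]}. A call has 1 to 20 rows; each row shifts and turns the commanded pose from where the row before left it; what a row does not reach is not made up. A row lasts 1/12 s, in which the tool goes at most 41.7 mm and 7.16 degrees, less where a joint would pass 70% of its speed; a pose out of reach is approached as far as the arm can. A call with a gripper value outside its range is refused whole. The fingers move at their own pace and stop on an object; the grip force is fixed at half the most. Time passes only in rows, so rows that do not move let the fingers close. It gives the time, the measured TCP pose, the force, the opening and the grip force at its end, in the units of the state.
- get_obs(): the state, without advancing time (a new reading comes with each control period).
- read_camera(name): name is "side" or "top" or "wrist"; returns the picture (384x512x3 uint8, red, green, blue); there is no depth.
- camera_params(name): a dict with "mtx" (3x3 intrinsics, pixels), "eye" and "rotation" of the camera in the world. Camera axes: x right, y up, looking along -z (the intrinsics and any distortion apply to the point x, -y, -z); pixel columns grow to the right and rows downward; lengths in mm; the calibration is good to about 2 mm. A picture is of the moment at which its call begins: read the wrist's pose just before it. camera_params takes no time and is no camera call; for the wrist camera it gives the pose at the moment of the call.
- close_job(): hands the job in; it is judged then, once.
The state is a dict: "time": time; "joint_positions": joint angles; "dq": joint speeds; "joint_efforts": joint torques, N m; "eef_pos": TCP position; "eef_rot": TCP orientation; "wrist_force": force on the tool from outside, world axes, zero at the start; "wrist_torque": the same for the moment, N m; "gripper_width": finger opening in mm; "gripper_force": force on a finger pad.
Only numpy, scipy, OpenCV 4.12 (cv2) and the standard library are available. Lean on these libraries where they do the work, as an engineer would, in place of code of your own. Each camera call takes 0.05 s, during which the arm holds its last target. There are 200 camera calls.

## Working session

There is one attempt and no reset: what is moved stays moved. The work goes in short steps, Python scripts to look and compute and a tool call to move; the robot and the scene stay as the last step left them, time stands still between calls to the robot, and variables do not carry over. Pictures are saved under pics/ and viewed, at most 10 in all, crops included, and the job is handed in when it is done.

Besides the shell and the picture viewer there is one more tool, called by a JSON object that holds its "api" and its "payload", one argument or row to a line. move_arm: Moves the arm, as the interface text tells. Its arguments: {"type":"object","properties":{"dr":{"type":"array","items":{"type":"array","items":{"type":"number"}}},"slide":{"type":"array","items":{"type":"array","items":{"type":"number"}}},"hand":{"type":"array","items":{"type":"number"}}},"required":["dr","slide","hand"]}

```bash
mkdir -p pics; ls
python3 - <<'E'
from bench import *
import cv2,numpy as np
print(get_obs())
for n in ("top","side"):
    p=camera_params(n);print(n,p)
    im=read_camera(n);cv2.imwrite(f"pics/{n}0.png",im[...,::-1])
E
```

```text
pics
{'time': 0.0, 'joint_positions': array([-1.28961827,  0.43516578,  0.02494238,  1.57409313, -0.01159484,
        1.13404089, -0.07509174]), 'dq': array([ 1.18671538e-03,  6.75306870e-07,  1.75965441e-04, -1.86723473e-04,
       -1.62686180e-04, -1.39063561e-03, -1.57491044e-03]), 'joint_efforts': array([-3.60808790e-04, -6.67847228e+01,  9.84704643e-01, -3.14456820e+01,
       -6.05943007e-02,  4.27150168e-02,  1.51003110e-04]), 'eef_pos': array([233.85905879, 579.03298636, 225.98171328]), 'eef_rot': array([-8.35287978e-05,  1.90729025e-01,  9.81642414e-01, -7.76719091e-04]), 'wrist_force': array([ 0.01697274,  0.40067376, -0.32535807]), 'wrist_torque': array([ 0.0117678 , -0.02095542, -0.03167112]), 'gripper_force': 0.0, 'gripper_width': 91.46080964004136}
top {'mtx': array([[415.06152195,   0.        , 248.30060042],
       [  0.        , 415.06152195, 189.91111418],
       [  0.        ,   0.        ,   1.        ]]), 'eye': array([ 341.29872833,   -2.93940493, 1277.65388098]), 'rotation': array([-0.70089682, -0.04190759,  0.03936163,  0.71094167])}
side {'mtx': array([[394.97871247,   0.        , 258.46309779],
       [  0.        , 394.97871247, 192.15379489],
       [  0.        ,   0.        ,   1.        ]]), 'eye': array([  87.15202657, -907.04711697,  722.60688221]), 'rotation': array([ 0.86816146,  0.45330529, -0.10308742, -0.17373247])}
```

View pics/top0.png

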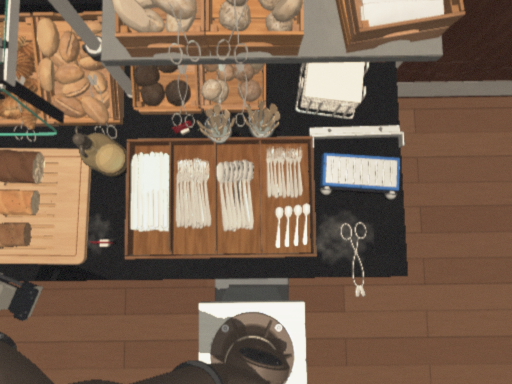

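View pics/side0.png

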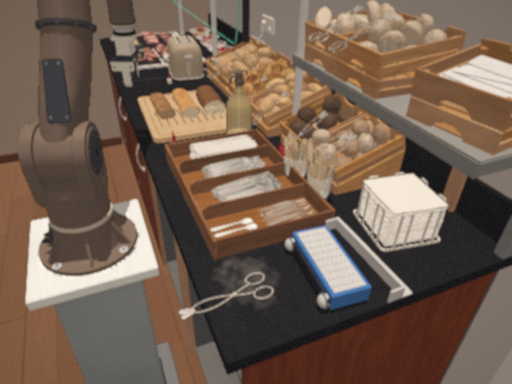

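The top view shows the slab centred near (360,172), with its balls at about (326,190) and (391,195). The bracket stop lies along row ~133 from col 310 to 403, the tongs start at about (353,222), and the tray's right edge is at col 315. The side view confirms this layout. Next I'll zoom in and measure.

```bash
cat > h.py <<'E'
import numpy as np,cv2
from scipy.spatial.transform import Rotation as R
from bench import *
def cam(n):
    p=camera_params(n);q=p["rotation"];return p["mtx"],np.array(p["eye"]),R.from_quat(np.r_[q[1:],q[0]])
def ray(n,uv,c=None):
    K,e,r=c or cam(n)
    d=np.linalg.solve(K,np.array([uv[0],uv[1],1.]));return e,r.apply([d[0],-d[1],-d[2]])
def onplane(n,uv,z,c=None):
    e,d=ray(n,uv,c);return e+d*(z-e[2])/d[2]
def tri(uv1,uv2,n1="top",n2="side"):
    e1,d1=ray(n1,uv1);e2,d2=ray(n2,uv2)
    s=np.linalg.lstsq(np.c_[d1,-d2],e2-e1,rcond=None)[0]
    a,b=e1+d1*s[0],e2+d2*s[1];return (a+b)/2,np.linalg.norm(a-b)
E
python3 - <<'E'
from h import *
t=cv2.imread("pics/top0.png");s=cv2.imread("pics/side0.png")
cv2.imwrite("pics/topz.png",cv2.resize(t[110:220,295:415],None,fx=5,fy=5,interpolation=cv2.INTER_CUBIC)[:600,:800])
cv2.imwrite("pics/sidez.png",cv2.resize(s[170:320,255:420],None,fx=4,fy=4,interpolation=cv2.INTER_CUBIC))
for n,im in(("top",t),("side",s)):
    h=cv2.cvtColor(im,cv2.COLOR_BGR2HSV)
    m=cv2.inRange(h,(100,120,60),(125,255,255))
    k,l,st,c=cv2.connectedComponentsWithStats(m)
    i=1+np.argmax(st[1:,4]);print(n,st[i]);
    pts=np.argwhere(l==i)[:,::-1].astype(np.float32);b=cv2.boxPoints(cv2.minAreaRect(pts));print(b)
    if n=="top":
        for p in b: print(onplane(n,p,51).round(1))
E
```

```text
top [320 153  80  38 524]
[[319.3142  185.28763]
 [321.53986 151.90268]
 [400.323   157.15488]
 [398.09735 190.53983]]
[ 493.8 -211.1   51. ]
[ 594.8 -221.1   51. ]
[ 575.2 -456.5   51. ]
[ 474.7 -444.3   51. ]
side [ 293  231   79   79 1063]
[[291.15    233.44695]
 [333.43546 211.97893]
 [375.6387  295.1065 ]
 [333.35324 316.57452]]
```

View pics/topz.png

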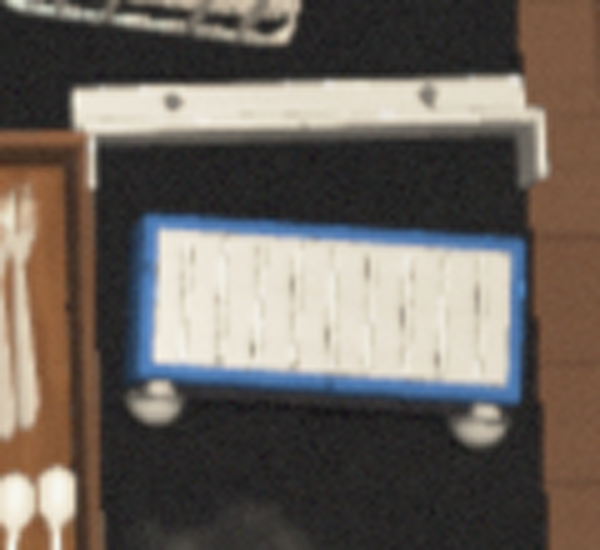

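View pics/sidez.png

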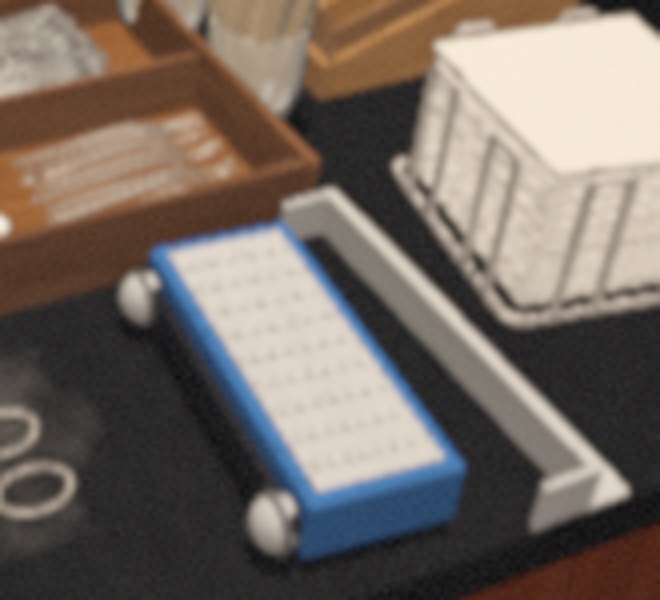

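Run:
```python
from h import *
def z(p,h): return onplane("top",(295+(p[0]-2)/5,110+(p[1]-2)/5),h)
S={k:z(p,51)[:2] for k,p in dict(FL=(145,215),FR=(527,239),NR=(520,402),NL=(138,375)).items()}
B={k:z(p,24)[:2] for k,p in dict(bl=(155,400),br=(480,425)).items()}
K={k:z(p,36)[:2] for k,p in dict(sl=(97,132),sr=(522,123),ll=(97,187),lr=(530,182)).items()}
for d in(S,B,K): print({k:v.round(1) for k,v in d.items()})
a=lambda l,r:np.degrees(np.arctan2(*( (l-r)*[-1,1])))
print("yaws",a(S["FL"],S["FR"]),a(S["NL"],S["NR"]),a(B["bl"],B["br"]),a(K["sl"],K["sr"]))
print([np.linalg.norm(u) for u in (S["FL"]-S["FR"],S["NL"]-S["NR"],B["bl"]-B["br"],K["sl"]-K["sr"],S["FL"]-S["NL"],S["FR"]-S["NR"])])
# side: offset 255,170 scale4
sd=lambda p:(255+p[0]/4,170+p[1]/4); td=lambda p:(295+p[0]/5,110+p[1]/5)
for n,a_,b in(("ballL",(155,400),(139,298)),("ballR",(480,425),(273,524)),("FR",(527,239),(463,466)),("NL",(138,375),(155,248)),("stopR",(526,123),(590,468)),("stopL",(97,132),(330,188)),("trayC",(85,138),(318,160))):
    print(n,[np.round(v,1) for v in tri(td(a_),sd(b))])
```

```text
{'FL': array([ 592.5, -227.2]), 'FR': array([ 574.5, -455.5]), 'NR': array([ 476.3, -445.9]), 'NL': array([ 495.7, -219.7])}
{'bl': array([ 483.7, -234.3]), 'br': array([ 465.6, -430.6])}
{'sl': array([ 647.6, -202.5]), 'sr': array([ 649.3, -462. ]), 'll': array([ 613.4, -201.4]), 'lr': array([ 612.6, -464.8])}
yaws -4.517445937605664 -4.917888288402133 -5.269050609542584 0.3765201048371797
[np.float64(228.9846619145994), np.float64(226.999783612004), np.float64(197.18844259656672), np.float64(259.54823630539966), np.float64(97.0963866811552), np.float64(98.70064053533775)]
ballL [array([ 482.1, -235.2,   24.6]), np.float64(0.7)]
ballR [array([ 464.6, -431.1,   26.7]), np.float64(1.2)]
FR [array([ 571.7, -455. ,   53.7]), np.float64(2.3)]
NL [array([ 496.2, -221.5,   51.7]), np.float64(3.9)]
stopR [array([ 651.2, -468.6,   31.8]), np.float64(4.7)]
stopL [array([ 645.1, -202.7,   44.5]), np.float64(1.9)]
trayC [array([ 637.6, -192.7,   63.9]), np.float64(3.6)]
```

Triangulation matches the given sizes: the ball spacing measures 197 mm, the ball height 25 mm and the top surface 51 mm.
- **Slab:** centre about (534, -337), yaw about -5° with the left end ahead.
- **Bracket:** stop at x≈648, centre y≈-333.
- **Tray wall:** about 64 mm high.

I'll swing the arm over now.

{"api": "move_arm", "payload": {
  "dr": [
    [0, 0, -5.9],
    [0, 0, -5.9],
    [0, 0, -5.9],
    [0, 0, -5.9],
    [0, 0, -5.9],
    [0, 0, -5.9],
    [0, 0, -5.9],
    [0, 0, -5.9],
    [0, 0, -5.9],
    [0, 0, -5.9],
    [0, 0, -5.9],
    [0, 0, -5.9],
    [0, 0, -5.9],
    [0, 0, -5.9],
    [0, 0, -5.9],
    [0, 0, -5.9],
    [0, 0, -5.9],
    [0, 0, -5.9],
    [0, 0, -5.9],
    [0, 0, -5.9]
  ],
  "slide": [
    [1.4, -3.6, 0],
    [1.4, -3.6, 0],
    [1.4, -3.6, 0],
    [1.4, -3.6, 0],
    [1.4, -3.6, 0],
    [1.4, -3.6, 0],
    [1.4, -3.6, 0],
    [1.4, -3.6, 0],
    [1.4, -3.6, 0],
    [1.4, -3.6, 0],
    [1.4, -3.6, 0],
    [1.4, -3.6, 0],
    [0, -3.9, 0],
    [0, -3.9, 0],
    [0, -3.9, 0],
    [0, -3.9, 0],
    [0, -3.9, 0],
    [0, -3.9, 0],
    [0, -3.9, 0],
    [0, -3.9, 0]
  ],
  "hand": [0, 0, 0, 0, 0, 0, 0, 0, 0, 0, 0, 0, 0, 0, 0, 0, 0, 0, 0, 0]
}}

```text
time: 1.77
eef_pos: [401.4, -166.2, 226.9]
eef_rot: [-0.0, 0.94, 0.34, 0.0]
wrist_force: [2.0, 0.1, 0.5]
gripper_width: 0.8
gripper_force: 0.0
```

{"api": "move_arm", "payload": {
  "dr": [
    [0, 0, -5.7],
    [0, 0, -5.7],
    [0, 0, -5.7],
    [0, 0, -5.7],
    [0, 0, -5.7],
    [0, 0, -5.7],
    [0, 0, -5.7],
    [0, 0, 0],
    [0, 0, 0],
    [0, 0, 0],
    [0, 0, 0],
    [0, 0, 0],
    [0, 0, 0],
    [0, 0, 0],
    [0, 0, 0]
  ],
  "slide": [
    [0.1, -3.75, 0],
    [0.1, -3.75, 0],
    [0.1, -3.75, 0],
    [0.1, -3.75, 0],
    [0.1, -3.75, 0],
    [0.1, -3.75, 0],
    [0.1, -3.75, 0],
    [0, 0, -3.5],
    [0, 0, -3.5],
    [0, 0, -3.5],
    [0, 0, -3.5],
    [0, 0, -3.5],
    [0, 0, -3.4],
    [0, 0, 0],
    [0, 0, 0]
  ],
  "hand": [0, 0, 0, 0, 0, 0, 0, 0, 0, 0, 0, 0, 0, 0, 0]
}}

```text
time: 3.02
eef_pos: [408.0, -426.2, 16.8]
eef_rot: [-0.001, 1.0, 0.001, -0.001]
wrist_force: [-0.5, -0.4, 1.3]
gripper_width: 0.6
gripper_force: 0.0
```

Run:
```python
from h import *
o=get_obs();print(o["joint_positions"].round(2),o["eef_pos"],o["wrist_force"])
r=R.from_quat(np.r_[o["eef_rot"][1:],o["eef_rot"][0]]).as_matrix();print(r.round(3))
a=read_camera("top")[100:260,280:440,::-1];b=read_camera("side")[160:320,240:400,::-1]
cv2.imwrite("pics/c1.png",cv2.resize(np.hstack([a,b]),None,fx=2.5,fy=2.5,interpolation=cv2.INTER_CUBIC))
```

```text
[ 0.23  0.74  0.74  1.9  -0.7   0.78 -0.21] [ 407.97634531 -426.15420092   16.79398789] [-0.51785206 -0.37840106  1.29051029]
[[ 1.     0.001 -0.003]
 [ 0.001 -1.     0.002]
 [-0.003 -0.002 -1.   ]]
```

View pics/c1.png

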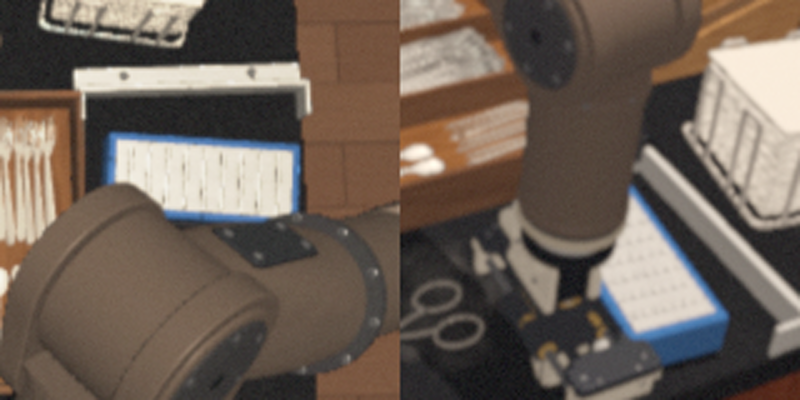

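The arm hides the balls, but the slab's front edge still shows (top crop, about (110,135) to (300,150)). The fingers are down behind the right ball, clear of everything. I'll approach slowly.

{"api": "move_arm", "payload": {
  "dr": [
    [0, 0, 0],
    [0, 0, 0],
    [0, 0, 0],
    [0, 0, 0],
    [0, 0, 0],
    [0, 0, 0],
    [0, 0, 0],
    [0, 0, 0],
    [0, 0, 0],
    [0, 0, 0],
    [0, 0, 0],
    [0, 0, 0],
    [0, 0, 0],
    [0, 0, 0],
    [0, 0, 0],
    [0, 0, 0],
    [0, 0, 0],
    [0, 0, 0],
    [0, 0, 0],
    [0, 0, 0]
  ],
  "slide": [
    [0.3, -0.1, 0],
    [0.3, -0.1, 0],
    [0.3, -0.1, 0],
    [0.3, -0.1, 0],
    [0.3, 0, 0],
    [0.3, 0, 0],
    [0.2, 0, 0],
    [0.1, 0, 0],
    [0.05, 0, 0],
    [0.05, 0, 0],
    [0.05, 0, 0],
    [0.05, 0, 0],
    [0.05, 0, 0],
    [0.05, 0, 0],
    [0.05, 0, 0],
    [0.05, 0, 0],
    [0.05, 0, 0],
    [0.05, 0, 0],
    [0.05, 0, 0],
    [0.05, 0, 0]
  ],
  "hand": [0, 0, 0, 0, 0, 0, 0, 0, 0, 0, 0, 0, 0, 0, 0, 0, 0, 0, 0, 0]
}}

```text
time: 4.78
eef_pos: [436.1, -431.0, 17.7]
eef_rot: [0.0, 1.0, 0.001, 0.0]
wrist_force: [0.7, -0.7, 0.5]
gripper_width: 0.5
gripper_force: 0.0
```

{"api": "move_arm", "payload": {
  "dr": [
    [0, 0, 0],
    [0, 0, 0],
    [0, 0, 0],
    [0, 0, 0],
    [0, 0, 0],
    [0, 0, 0],
    [0, 0, 0],
    [0, 0, 0],
    [0, 0, 0],
    [0, 0, 0],
    [0, 0, 0],
    [0, 0, 0],
    [0, 0, 0],
    [0, 0, 0],
    [0, 0, 0],
    [0, 0, 0]
  ],
  "slide": [
    [0.05, 0, 0],
    [0.05, 0, 0],
    [0.05, 0, 0],
    [0.05, 0, 0],
    [0.05, 0, 0],
    [0.05, 0, 0],
    [0.05, 0, 0],
    [0.05, 0, 0],
    [0.05, 0, 0],
    [0.05, 0, 0],
    [0.05, 0, 0],
    [0.05, 0, 0],
    [0.05, 0, 0],
    [0.05, 0, 0],
    [0.05, 0, 0],
    [0.05, 0, 0]
  ],
  "hand": [0, 0, 0, 0, 0, 0, 0, 0, 0, 0, 0, 0, 0, 0, 0, 0]
}}

```text
time: 6.12
eef_pos: [443.3, -430.9, 17.6]
eef_rot: [-0.0, 1.0, 0.001, -0.001]
wrist_force: [-4.6, 0.0, 0.8]
gripper_width: 0.6
gripper_force: 1.9
```

{"api": "move_arm", "payload": {
  "dr": [
    [0, 0, 0],
    [0, 0, 0],
    [0, 0, 0],
    [0, 0, 0],
    [0, 0, 0],
    [0, 0, 0],
    [0, 0, 0],
    [0, 0, 0]
  ],
  "slide": [
    [0.05, 0, 0],
    [0.05, 0, 0],
    [0.05, 0, 0],
    [0.05, 0, 0],
    [0.05, 0, 0],
    [0.05, 0, 0],
    [0.05, 0, 0],
    [0.05, 0, 0]
  ],
  "hand": [0, 0, 0, 0, 0, 0, 0, 0]
}}

```text
time: 6.78
eef_pos: [444.8, -430.9, 17.1]
eef_rot: [-0.001, 1.0, -0.0, -0.002]
wrist_force: [-8.9, 0.8, 0.5]
gripper_width: 0.2
gripper_force: 5.0
```

{"api": "move_arm", "payload": {
  "dr": [
    [0, 0, 0],
    [0, 0, 0],
    [0, 0, 0],
    [0, 0, 0],
    [0, 0, 0],
    [0, 0, 0],
    [0, 0, 0],
    [0, 0, 0],
    [0, 0, 0],
    [0, 0, 0],
    [0, 0, 0],
    [0, 0, 0]
  ],
  "slide": [
    [0.06, -0.02, 0],
    [0.06, -0.02, 0],
    [0.06, -0.02, 0],
    [0.06, -0.02, 0],
    [0.06, -0.02, 0],
    [0.06, -0.02, 0],
    [0.06, -0.02, 0],
    [0.06, -0.02, 0],
    [0.06, -0.02, 0],
    [0.06, -0.02, 0],
    [0.06, -0.02, 0],
    [0.06, -0.02, 0]
  ],
  "hand": [0, 0, 0, 0, 0, 0, 0, 0, 0, 0, 0, 0]
}}

```text
time: 7.78
eef_pos: [452.2, -433.0, 17.0]
eef_rot: [-0.001, 1.0, 0.0, -0.002]
wrist_force: [-8.3, 0.8, 0.1]
gripper_width: 0.1
gripper_force: 4.7
```

{"api": "move_arm", "payload": {
  "dr": [
    [0, 0, 0],
    [0, 0, 0],
    [0, 0, 0],
    [0, 0, 0],
    [0, 0, 0],
    [0, 0, 0],
    [0, 0, 0],
    [0, 0, 0],
    [0, 0, 0],
    [0, 0, 0],
    [0, 0, 0],
    [0, 0, 0],
    [0, 0, 0],
    [0, 0, 0],
    [0, 0, 0],
    [0, 0, 0],
    [0, 0, 0],
    [0, 0, 0]
  ],
  "slide": [
    [0.08, -0.03, 0],
    [0.09, -0.03, 0],
    [0.1, -0.03, 0],
    [0.1, -0.03, 0],
    [0.1, -0.03, 0],
    [0.1, -0.03, 0],
    [0.1, -0.03, 0],
    [0.1, -0.03, 0],
    [0.1, -0.03, 0],
    [0.1, -0.03, 0],
    [0.1, -0.03, 0],
    [0.1, -0.03, 0],
    [0.1, -0.03, 0],
    [0.1, -0.03, 0],
    [0.1, -0.03, 0],
    [0.1, -0.03, 0],
    [0.1, -0.03, 0],
    [0.1, -0.03, 0]
  ],
  "hand": [0, 0, 0, 0, 0, 0, 0, 0, 0, 0, 0, 0, 0, 0, 0, 0, 0, 0]
}}

```text
time: 9.28
eef_pos: [469.7, -439.0, 17.1]
eef_rot: [-0.0, 1.0, -0.0, -0.002]
wrist_force: [-11.1, 0.1, -0.1]
gripper_width: 0.7
gripper_force: 4.7
```

```bash
cat >> h.py <<'E'
def front(name):
    "front top edge of the slab (z 51) and stop top edge (z 36) from the top view"
    o=get_obs();im=read_camera("top")[...,::-1];cv2.imwrite(f"pics/{name}.png",im);c=cam("top")
    m=cv2.inRange(cv2.cvtColor(im,cv2.COLOR_BGR2HSV),(100,100,60),(125,255,255))
    k,l,st,_=cv2.connectedComponentsWithStats(m);m=l==1+np.argmax(st[1:,4])
    u=np.where(m.any(0))[0];P=[]
    for x in u[5:-5]:
        r=np.argmax(m[:,x]); w=im[:,x,0].astype(float)
        # subpixel: blue channel half-height crossing going up from r
        pk=w[r:r+3].max(); lo=w[r-5:r-2].min(); h=(pk+lo)/2
        y=r+1
        while w[y]>h: y-=1
        P.append((x,y+(h-w[y])/(w[y+1]-w[y])))
    P=np.array(P); f=np.polyfit(*P.T,1)
    for _ in range(3):
        e=np.abs(np.polyval(f,P[:,0])-P[:,1]);P=P[e<max(1,2*np.median(e))];f=np.polyfit(*P.T,1)
    W=np.array([onplane("top",(x,np.polyval(f,x)),51,c)[:2] for x in (u[0],u[-1])])
    th=np.arctan2(-(W[0]-W[1])[0],(W[0]-W[1])[1])
    cs,sn=np.cos(th),np.sin(th);mid=W.mean(0)
    print("t",o["time"],"tcp",o["eef_pos"].round(1),"F",o["wrist_force"].round(1))
    print("FL",W[0].round(1),"FR",W[1].round(1),"len",np.linalg.norm(W[0]-W[1]).round(1),"n",len(P),"yaw",th.round(3),"centre",(mid-50*np.array([cs,sn])).round(1))
    q=[(x,y) for x in (327,337,347,357,367,377,387,395) for y in [np.argmin(np.diff(im[128:142,x,1].astype(int)))+128.5]]
    q=np.array(q);g=np.polyfit(*q.T,1);S=np.array([onplane("top",(x,np.polyval(g,x)),36,c)[:2] for x in (315,400)])
    print("stop",S.round(1).tolist())
    ctr=mid-50*np.array([cs,sn]);rot=np.array([[cs,-sn],[sn,cs]])
    for s in(98,-98): print("ball",(ctr+rot@[-58,s]).round(1))
E
python3 -c "
from h import *
front('t2')"
```

```text
t 9.2833 tcp [ 469.7 -439.    17.1] F [-11.1   0.1  -0.1]
FL [ 582.4 -222.1] FR [ 603.9 -451.2] len 230.1 n 67 yaw 0.094 centre [ 543.3 -341.3]
stop [[647.1, -205.5], [650.5, -465.1]]
ball [ 476.4 -249.1]
ball [ 494.7 -444.3]
```

{"api": "move_arm", "payload": {
  "dr": [
    [0, 0, 0],
    [0, 0, 0],
    [0, 0, 0],
    [0, 0, 0],
    [0, 0, 0],
    [0, 0, 0],
    [0, 0, 0],
    [0, 0, 0],
    [0, 0, 0],
    [0, 0, 0],
    [0, 0, 0],
    [0, 0, 0],
    [0, 0, 0],
    [0, 0, 0],
    [0, 0, 0],
    [0, 0, 0]
  ],
  "slide": [
    [0.1, -0.05, 0],
    [0.1, -0.05, 0],
    [0.1, -0.05, 0],
    [0.1, -0.05, 0],
    [0.1, -0.05, 0],
    [0.1, -0.05, 0],
    [0.1, -0.05, 0],
    [0.1, -0.05, 0],
    [0.1, -0.05, 0],
    [0.1, -0.05, 0],
    [0.1, -0.05, 0],
    [0.1, -0.05, 0],
    [0.1, -0.05, 0],
    [0.1, -0.05, 0],
    [0.1, -0.05, 0],
    [0.1, -0.05, 0]
  ],
  "hand": [0, 0, 0, 0, 0, 0, 0, 0, 0, 0, 0, 0, 0, 0, 0, 0]
}}

```text
time: 10.67
eef_pos: [486.0, -446.4, 16.9]
eef_rot: [-0.001, 1.0, 0.0, -0.002]
wrist_force: [-8.9, 1.5, 0.6]
gripper_width: 0.2
gripper_force: 4.5
```

```bash
python3 -c "
from h import *
front('t3')"
```

```text
t 10.6667 tcp [ 486.  -446.4   16.9] F [-8.9  1.5  0.6]
FL [ 580.4 -246. ] FR [ 621.5 -449.1] len 207.2 n 58 yaw 0.2 centre [ 552.  -357.5]
stop [[647.1, -205.5], [650.5, -465.1]]
ball [ 475.7 -272.9]
ball [ 514.5 -465. ]
```

{"api": "move_arm", "payload": {
  "dr": [
    [0, 0, 0],
    [0, 0, 0],
    [0, 0, 0],
    [0, 0, 0],
    [0, 0, 0],
    [0, 0, 0],
    [0, 0, 0],
    [0, 0, 0],
    [0, 0, 0],
    [0, 0, 0],
    [0, 0, 0],
    [0, 0, 0],
    [0, 0, 0],
    [0, 0, 0],
    [0, 0, 0],
    [0, 0, 0]
  ],
  "slide": [
    [-1.5, 0, 0],
    [-2.7, 0, 0],
    [-2.0, 0.5, 0],
    [0, 2.7, 0],
    [0, 3.5, 0],
    [0, 3.5, 0],
    [0, 3.5, 0],
    [0, 3.0, 0],
    [0, 1.6, 0],
    [0, 0.3, 0],
    [0.2, 0, 0],
    [0.2, 0, 0],
    [0.2, 0, 0],
    [0.2, 0, 0],
    [0.1, 0, 0],
    [0.1, 0, 0]
  ],
  "hand": [0, 0, 0, 0, 0, 0, 0, 0, 0, 0, 0, 0, 0, 0, 0, 0]
}}

```text
time: 12.05
eef_pos: [437.0, -261.6, 17.7]
eef_rot: [0.0, 1.0, 0.0, 0.0]
wrist_force: [0.2, 0.5, -0.2]
gripper_width: 0.4
gripper_force: 0.0
```

```bash
python3 -c "
from h import *
front('t4')"
```

```text
t 12.05 tcp [ 437.  -261.6   17.7] F [ 0.2  0.5 -0.2]
FL [ 573.5 -212.8] FR [ 625.  -464.4] len 256.8 n 71 yaw 0.202 centre [ 550.3 -348.6]
stop [[647.1, -205.5], [650.5, -465.1]]
ball [ 473.8 -264.2]
ball [ 513.1 -456.3]
```

{"api": "move_arm", "payload": {
  "dr": [
    [0, 0, 0],
    [0, 0, 0],
    [0, 0, 0],
    [0, 0, 0],
    [0, 0, 0],
    [0, 0, 0],
    [0, 0, 0],
    [0, 0, 0],
    [0, 0, 0],
    [0, 0, 0],
    [0, 0, 0],
    [0, 0, 0],
    [0, 0, 0],
    [0, 0, 0],
    [0, 0, 0],
    [0, 0, 0],
    [0, 0, 0],
    [0, 0, 0],
    [0, 0, 0],
    [0, 0, 0]
  ],
  "slide": [
    [0.1, 0, 0],
    [0.1, 0, 0],
    [0.1, 0, 0],
    [0.1, 0, 0],
    [0.1, 0, 0],
    [0.05, 0, 0],
    [0.05, 0, 0],
    [0.05, 0, 0],
    [0.05, 0, 0],
    [0.05, 0, 0],
    [0.05, 0, 0],
    [0.05, 0, 0],
    [0.05, 0, 0],
    [0.05, 0, 0],
    [0.05, 0, 0],
    [0.05, 0, 0],
    [0.05, 0, 0],
    [0.05, 0, 0],
    [0.05, 0, 0],
    [0.05, 0, 0]
  ],
  "hand": [0, 0, 0, 0, 0, 0, 0, 0, 0, 0, 0, 0, 0, 0, 0, 0, 0, 0, 0, 0]
}}

```text
time: 13.77
eef_pos: [447.0, -260.4, 17.2]
eef_rot: [-0.001, 1.0, 0.0, -0.002]
wrist_force: [-9.1, -1.1, 0.5]
gripper_width: 0.4
gripper_force: 4.5
```

{"api": "move_arm", "payload": {
  "dr": [
    [0, 0, 0],
    [0, 0, 0],
    [0, 0, 0],
    [0, 0, 0],
    [0, 0, 0],
    [0, 0, 0],
    [0, 0, 0],
    [0, 0, 0],
    [0, 0, 0],
    [0, 0, 0],
    [0, 0, 0],
    [0, 0, 0],
    [0, 0, 0],
    [0, 0, 0],
    [0, 0, 0],
    [0, 0, 0],
    [0, 0, 0],
    [0, 0, 0],
    [0, 0, 0],
    [0, 0, 0]
  ],
  "slide": [
    [0.06, 0.03, 0],
    [0.07, 0.03, 0],
    [0.08, 0.03, 0],
    [0.09, 0.04, 0],
    [0.1, 0.05, 0],
    [0.1, 0.05, 0],
    [0.1, 0.05, 0],
    [0.1, 0.05, 0],
    [0.1, 0.05, 0],
    [0.1, 0.05, 0],
    [0.1, 0.05, 0],
    [0.1, 0.05, 0],
    [0.1, 0.05, 0],
    [0.1, 0.05, 0],
    [0.1, 0.05, 0],
    [0.1, 0.05, 0],
    [0.1, 0.05, 0],
    [0.1, 0.05, 0],
    [0.1, 0.05, 0],
    [0.1, 0.05, 0]
  ],
  "hand": [0, 0, 0, 0, 0, 0, 0, 0, 0, 0, 0, 0, 0, 0, 0, 0, 0, 0, 0, 0]
}}

```text
time: 15.43
eef_pos: [465.1, -251.0, 16.9]
eef_rot: [-0.001, 1.0, 0.0, -0.003]
wrist_force: [-10.1, -0.2, 1.4]
gripper_width: 0.4
gripper_force: 5.1
```

{"api": "move_arm", "payload": {
  "dr": [
    [0, 0, 0],
    [0, 0, 0],
    [0, 0, 0],
    [0, 0, 0],
    [0, 0, 0],
    [0, 0, 0],
    [0, 0, 0],
    [0, 0, 0],
    [0, 0, 0],
    [0, 0, 0],
    [0, 0, 0],
    [0, 0, 0],
    [0, 0, 0],
    [0, 0, 0],
    [0, 0, 0],
    [0, 0, 0],
    [0, 0, 0],
    [0, 0, 0],
    [0, 0, 0],
    [0, 0, 0]
  ],
  "slide": [
    [0.1, 0.04, 0],
    [0.1, 0.04, 0],
    [0.1, 0.04, 0],
    [0.1, 0.04, 0],
    [0.1, 0.04, 0],
    [0.1, 0.04, 0],
    [0.1, 0.04, 0],
    [0.1, 0.04, 0],
    [0.1, 0.04, 0],
    [0.1, 0.04, 0],
    [0.1, 0.04, 0],
    [0.1, 0.04, 0],
    [0.1, 0.04, 0],
    [0.1, 0.04, 0],
    [0.1, 0.04, 0],
    [0.1, 0.04, 0],
    [0.1, 0.04, 0],
    [0.1, 0.04, 0],
    [0.1, 0.04, 0],
    [0.1, 0.04, 0]
  ],
  "hand": [0, 0, 0, 0, 0, 0, 0, 0, 0, 0, 0, 0, 0, 0, 0, 0, 0, 0, 0, 0]
}}

```text
time: 17.1
eef_pos: [485.3, -243.3, 17.0]
eef_rot: [-0.001, 1.0, 0.0, -0.002]
wrist_force: [-10.3, -0.6, 1.5]
gripper_width: 0.5
gripper_force: 5.0
```

```bash
python3 -c "
from h import *
front('t5')"
```

```text
t 17.1 tcp [ 485.3 -243.3   17. ] F [-10.3  -0.6   1.5]
FL [ 607.6 -382.3] FR [ 603.3 -454.1] len 72.0 n 15 yaw -0.06 centre [ 555.6 -415.2]
stop [[647.1, -205.5], [650.5, -465.1]]
ball [ 503.6 -313.9]
ball [ 491.7 -509.5]
```

{"api": "move_arm", "payload": {
  "dr": [
    [0, 0, 0],
    [0, 0, 0],
    [0, 0, 0],
    [0, 0, 0],
    [0, 0, 0],
    [0, 0, 0],
    [0, 0, 0],
    [0, 0, 0],
    [0, 0, 0],
    [0, 0, 0],
    [0, 0, 0],
    [0, 0, 0],
    [0, 0, 0],
    [0, 0, 0],
    [0, 0, 0],
    [0, 0, 0],
    [0, 0, 0],
    [0, 0, 0]
  ],
  "slide": [
    [0.1, 0.05, 0],
    [0.1, 0.05, 0],
    [0.1, 0.05, 0],
    [0.1, 0.05, 0],
    [0.1, 0.05, 0],
    [0.1, 0.05, 0],
    [0.1, 0.05, 0],
    [0.1, 0.05, 0],
    [0.1, 0.05, 0],
    [0.1, 0.05, 0],
    [0.1, 0.05, 0],
    [0.1, 0.05, 0],
    [0.1, 0.05, 0],
    [0.1, 0.05, 0],
    [0.1, 0.05, 0],
    [0.1, 0.03, 0],
    [0.1, 0.03, 0],
    [0.1, 0.03, 0]
  ],
  "hand": [0, 0, 0, 0, 0, 0, 0, 0, 0, 0, 0, 0, 0, 0, 0, 0, 0, 0]
}}

```text
time: 18.65
eef_pos: [503.4, -234.8, 16.9]
eef_rot: [-0.001, 1.0, 0.0, -0.002]
wrist_force: [-8.1, 0.0, 0.3]
gripper_width: 0.3
gripper_force: 4.8
```

{"api": "move_arm", "payload": {
  "dr": [
    [0, 0, 0],
    [0, 0, 0],
    [0, 0, 0],
    [0, 0, 0],
    [0, 0, 0],
    [0, 0, 0],
    [0, 0, 0],
    [0, 0, 0],
    [0, 0, 0],
    [0, 0, 0],
    [0, 0, 0]
  ],
  "slide": [
    [-1.5, 0, 0],
    [-2.3, 0, 0],
    [-1.7, -0.5, 0],
    [0, -2.7, 0],
    [0, -3.5, 0],
    [0, -3.5, 0],
    [0, -3.5, 0],
    [0, -3.0, 0],
    [0, -1.6, 0],
    [0, -0.3, 0],
    [0, 0, 0]
  ],
  "hand": [0, 0, 0, 0, 0, 0, 0, 0, 0, 0, 0]
}}

```text
time: 19.57
eef_pos: [451.3, -422.3, 17.7]
eef_rot: [0.0, 1.0, 0.0, 0.0]
wrist_force: [-0.1, 0.7, -0.0]
gripper_width: 0.3
gripper_force: 0.0
```

```bash
python3 -c "
from h import *
front('t6')"
```

```text
t 19.5667 tcp [ 451.3 -422.3   17.7] F [-0.1  0.7 -0. ]
FL [ 638.9 -218. ] FR [ 595.8 -453.7] len 239.6 n 69 yaw -0.181 centre [ 568.1 -326.9]
stop [[647.1, -205.5], [650.5, -465.1]]
ball [ 528.7 -220. ]
ball [ 493.5 -412.8]
```

{"api": "move_arm", "payload": {
  "dr": [
    [0, 0, 0],
    [0, 0, 0],
    [0, 0, 0],
    [0, 0, 0],
    [0, 0, 0],
    [0, 0, 0],
    [0, 0, 0],
    [0, 0, 0],
    [0, 0, 0],
    [0, 0, 0],
    [0, 0, 0],
    [0, 0, 0],
    [0, 0, 0],
    [0, 0, 0],
    [0, 0, 0],
    [0, 0, 0],
    [0, 0, 0],
    [0, 0, 0],
    [0, 0, 0],
    [0, 0, 0]
  ],
  "slide": [
    [0.2, 0.1, 0],
    [0.2, 0.1, 0],
    [0.2, 0.1, 0],
    [0.2, 0, 0],
    [0.1, 0, 0],
    [0.05, 0, 0],
    [0.05, 0, 0],
    [0.05, 0, 0],
    [0.05, 0, 0],
    [0.05, 0, 0],
    [0.05, 0, 0],
    [0.05, 0, 0],
    [0.05, 0, 0],
    [0.05, 0, 0],
    [0.05, 0, 0],
    [0.05, 0, 0],
    [0.05, 0, 0],
    [0.05, 0, 0],
    [0.05, 0, 0],
    [0.05, 0, 0]
  ],
  "hand": [0, 0, 0, 0, 0, 0, 0, 0, 0, 0, 0, 0, 0, 0, 0, 0, 0, 0, 0, 0]
}}

```text
time: 21.28
eef_pos: [466.7, -418.0, 17.5]
eef_rot: [-0.0, 1.0, 0.001, -0.001]
wrist_force: [-5.7, -0.6, 0.3]
gripper_width: 0.5
gripper_force: 2.9
```

{"api": "move_arm", "payload": {
  "dr": [
    [0, 0, 0],
    [0, 0, 0],
    [0, 0, 0],
    [0, 0, 0],
    [0, 0, 0],
    [0, 0, 0],
    [0, 0, 0],
    [0, 0, 0],
    [0, 0, 0],
    [0, 0, 0],
    [0, 0, 0],
    [0, 0, 0],
    [0, 0, 0],
    [0, 0, 0],
    [0, 0, 0],
    [0, 0, 0],
    [0, 0, 0],
    [0, 0, 0],
    [0, 0, 0],
    [0, 0, 0]
  ],
  "slide": [
    [0.06, -0.03, 0],
    [0.06, -0.03, 0],
    [0.07, -0.04, 0],
    [0.08, -0.04, 0],
    [0.1, -0.05, 0],
    [0.1, -0.05, 0],
    [0.1, -0.05, 0],
    [0.1, -0.05, 0],
    [0.1, -0.05, 0],
    [0.1, -0.05, 0],
    [0.1, -0.05, 0],
    [0.1, -0.05, 0],
    [0.1, -0.05, 0],
    [0.1, -0.05, 0],
    [0.1, -0.05, 0],
    [0.1, -0.05, 0],
    [0.1, -0.05, 0],
    [0.1, -0.05, 0],
    [0.1, -0.05, 0],
    [0.1, -0.05, 0]
  ],
  "hand": [0, 0, 0, 0, 0, 0, 0, 0, 0, 0, 0, 0, 0, 0, 0, 0, 0, 0, 0, 0]
}}

```text
time: 22.95
eef_pos: [483.1, -427.8, 17.0]
eef_rot: [-0.0, 1.0, -0.0, -0.002]
wrist_force: [-10.1, -0.1, 1.0]
gripper_width: 0.7
gripper_force: 5.0
```

```bash
python3 -c "
from h import *
front('t7')"
```

```text
t 22.95 tcp [ 483.1 -427.8   17. ] F [-10.1  -0.1   1. ]
FL [ 630.5 -217.7] FR [ 614.9 -451.8] len 234.6 n 69 yaw -0.066 centre [ 572.8 -331.4]
stop [[647.1, -205.5], [650.5, -465.1]]
ball [ 521.4 -229.8]
ball [ 508.4 -425.4]
```

{"api": "move_arm", "payload": {
  "dr": [
    [0, 0, 0],
    [0, 0, 0],
    [0, 0, 0],
    [0, 0, 0],
    [0, 0, 0],
    [0, 0, 0],
    [0, 0, 0],
    [0, 0, 0],
    [0, 0, 0],
    [0, 0, 0],
    [0, 0, 0],
    [0, 0, 0],
    [0, 0, 0],
    [0, 0, 0],
    [0, 0, 0],
    [0, 0, 0],
    [0, 0, 0],
    [0, 0, 0],
    [0, 0, 0],
    [0, 0, 0]
  ],
  "slide": [
    [0.12, -0.03, 0],
    [0.12, -0.03, 0],
    [0.12, -0.03, 0],
    [0.12, -0.03, 0],
    [0.12, -0.03, 0],
    [0.12, -0.03, 0],
    [0.12, -0.03, 0],
    [0.12, -0.03, 0],
    [0.12, -0.03, 0],
    [0.12, -0.03, 0],
    [0.12, -0.03, 0],
    [0.12, -0.03, 0],
    [0.12, -0.03, 0],
    [0.12, -0.03, 0],
    [0.12, -0.03, 0],
    [0.12, -0.03, 0],
    [0.12, -0.03, 0],
    [0.12, -0.03, 0],
    [0.12, -0.03, 0],
    [0.1, -0.03, 0]
  ],
  "hand": [0, 0, 0, 0, 0, 0, 0, 0, 0, 0, 0, 0, 0, 0, 0, 0, 0, 0, 0, 0]
}}

```text
time: 24.67
eef_pos: [507.2, -433.8, 17.0]
eef_rot: [-0.0, 1.0, -0.0, -0.002]
wrist_force: [-9.4, 0.2, 0.1]
gripper_width: 0.4
gripper_force: 4.8
```

```bash
python3 -c "
from h import *
front('t8')"
```

```text
t 24.6667 tcp [ 507.2 -433.8   17. ] F [-9.4  0.2  0.1]
FL [ 620.2 -214.4] FR [ 638. -450.] len 236.3 n 69 yaw 0.075 centre [ 579.2 -336. ]
stop [[647.1, -205.5], [650.5, -465.1]]
ball [ 514.  -242.6]
ball [ 528.8 -438.1]
```

{"api": "move_arm", "payload": {
  "dr": [
    [0, 0, 0],
    [0, 0, 0],
    [0, 0, 0],
    [0, 0, 0],
    [0, 0, 0],
    [0, 0, 0],
    [0, 0, 0],
    [0, 0, 0],
    [0, 0, 0],
    [0, 0, 0]
  ],
  "slide": [
    [0.12, -0.02, 0],
    [0.12, -0.02, 0],
    [0.12, -0.02, 0],
    [0.12, -0.02, 0],
    [0.12, -0.02, 0],
    [0.1, -0.02, 0],
    [0.1, -0.02, 0],
    [0.1, -0.02, 0],
    [0.08, -0.02, 0],
    [0.06, -0.02, 0]
  ],
  "hand": [0, 0, 0, 0, 0, 0, 0, 0, 0, 0]
}}

```text
time: 25.55
eef_pos: [516.1, -435.7, 16.7]
eef_rot: [-0.001, 1.0, -0.001, -0.003]
wrist_force: [-15.5, 0.8, 0.3]
gripper_width: 0.4
gripper_force: 7.1
```

{"api": "move_arm", "payload": {
  "dr": [
    [0, 0, 0],
    [0, 0, 0],
    [0, 0, 0],
    [0, 0, 0],
    [0, 0, 0],
    [0, 0, 0],
    [0, 0, 0],
    [0, 0, 0],
    [0, 0, 0],
    [0, 0, 0],
    [0, 0, 0],
    [0, 0, 0],
    [0, 0, 0],
    [0, 0, 0],
    [0, 0, 0],
    [0, 0, 0],
    [0, 0, 0],
    [0, 0, 0]
  ],
  "slide": [
    [-1.5, 0, 0],
    [-2.0, 0, 0],
    [-1.4, 0.8, 0],
    [0, 2.8, 0],
    [0, 3.6, 0],
    [0, 3.6, 0],
    [0, 3.5, 0],
    [0, 2.8, 0],
    [0, 1.4, 0],
    [0, 0.3, 0],
    [0.15, 0, 0],
    [0.15, 0, 0],
    [0.1, 0, 0],
    [0.1, 0, 0],
    [0.05, 0, 0],
    [0.05, 0, 0],
    [0.05, 0, 0],
    [0.05, 0, 0]
  ],
  "hand": [0, 0, 0, 0, 0, 0, 0, 0, 0, 0, 0, 0, 0, 0, 0, 0, 0, 0]
}}

```text
time: 27.05
eef_pos: [478.8, -247.8, 17.7]
eef_rot: [0.0, 1.0, 0.001, -0.0]
wrist_force: [-0.2, -0.0, 0.1]
gripper_width: 0.2
gripper_force: 0.0
```

```bash
python3 -c "
from h import *
front('t9')"
```

```text
t 27.05 tcp [ 478.8 -247.8   17.7] F [-0.2 -0.   0.1]
FL [ 616.6 -214.2] FR [ 646.2 -459.5] len 247.1 n 55 yaw 0.12 centre [ 581.8 -342.9]
stop [[647.1, -205.5], [650.5, -465.1]]
ball [ 512.5 -252.5]
ball [ 535.9 -447.1]
```

{"api": "move_arm", "payload": {
  "dr": [
    [0, 0, 0],
    [0, 0, 0],
    [0, 0, 0],
    [0, 0, 0],
    [0, 0, 0],
    [0, 0, 0],
    [0, 0, 0],
    [0, 0, 0],
    [0, 0, 0],
    [0, 0, 0],
    [0, 0, 0],
    [0, 0, 0],
    [0, 0, 0],
    [0, 0, 0],
    [0, 0, 0],
    [0, 0, 0],
    [0, 0, 0],
    [0, 0, 0],
    [0, 0, 0],
    [0, 0, 0]
  ],
  "slide": [
    [0.1, 0, 0],
    [0.1, 0, 0],
    [0.1, 0, 0],
    [0.1, 0, 0],
    [0.06, 0, 0],
    [0.05, 0, 0],
    [0.05, 0, 0],
    [0.05, 0, 0],
    [0.05, 0, 0],
    [0.05, 0, 0],
    [0.05, 0, 0],
    [0.05, 0, 0],
    [0.05, 0, 0],
    [0.06, 0.01, 0],
    [0.06, 0.02, 0],
    [0.06, 0.02, 0],
    [0.06, 0.02, 0],
    [0.06, 0.02, 0],
    [0.06, 0.02, 0],
    [0.06, 0.02, 0]
  ],
  "hand": [0, 0, 0, 0, 0, 0, 0, 0, 0, 0, 0, 0, 0, 0, 0, 0, 0, 0, 0, 0]
}}

```text
time: 28.77
eef_pos: [488.4, -246.1, 16.9]
eef_rot: [-0.001, 1.0, 0.0, -0.002]
wrist_force: [-10.2, -1.0, -0.3]
gripper_width: 0.5
gripper_force: 5.0
```

{"api": "move_arm", "payload": {
  "dr": [
    [0, 0, 0],
    [0, 0, 0],
    [0, 0, 0],
    [0, 0, 0],
    [0, 0, 0],
    [0, 0, 0],
    [0, 0, 0],
    [0, 0, 0],
    [0, 0, 0],
    [0, 0, 0],
    [0, 0, 0],
    [0, 0, 0],
    [0, 0, 0],
    [0, 0, 0],
    [0, 0, 0],
    [0, 0, 0],
    [0, 0, 0],
    [0, 0, 0],
    [0, 0, 0],
    [0, 0, 0]
  ],
  "slide": [
    [0.08, 0.04, 0],
    [0.1, 0.04, 0],
    [0.11, 0.04, 0],
    [0.11, 0.04, 0],
    [0.11, 0.04, 0],
    [0.11, 0.04, 0],
    [0.11, 0.04, 0],
    [0.11, 0.04, 0],
    [0.11, 0.04, 0],
    [0.11, 0.04, 0],
    [0.11, 0.04, 0],
    [0.11, 0.04, 0],
    [0.11, 0.04, 0],
    [0.11, 0.04, 0],
    [0.11, 0.04, 0],
    [0.11, 0.04, 0],
    [0.11, 0.04, 0],
    [0.1, 0.04, 0],
    [0.08, 0.04, 0],
    [0.06, 0.04, 0]
  ],
  "hand": [0, 0, 0, 0, 0, 0, 0, 0, 0, 0, 0, 0, 0, 0, 0, 0, 0, 0, 0, 0]
}}

```text
time: 30.43
eef_pos: [508.9, -237.3, 16.7]
eef_rot: [-0.001, 1.0, 0.0, -0.003]
wrist_force: [-11.0, 1.2, 0.0]
gripper_width: 0.2
gripper_force: 5.0
```

{"api": "move_arm", "payload": {
  "dr": [
    [0, 0, 0],
    [0, 0, 0],
    [0, 0, 0],
    [0, 0, 0],
    [0, 0, 0]
  ],
  "slide": [
    [0.07, 0.03, 0],
    [0.07, 0.03, 0],
    [0.07, 0.03, 0],
    [0.06, 0.03, 0],
    [0.06, 0.03, 0]
  ],
  "hand": [0, 0, 0, 0, 0]
}}

```text
time: 30.85
eef_pos: [512.2, -235.8, 16.7]
eef_rot: [-0.001, 1.0, 0.0, -0.003]
wrist_force: [-9.4, 0.6, -0.3]
gripper_width: 0.8
gripper_force: 4.9
```

{"api": "move_arm", "payload": {
  "dr": [
    [0, 0, 0],
    [0, 0, 0],
    [0, 0, 0],
    [0, 0, 0],
    [0, 0, 0],
    [0, 0, 0]
  ],
  "slide": [
    [0.06, 0.03, 0],
    [0.06, 0.03, 0],
    [0.06, 0.03, 0],
    [0.06, 0.03, 0],
    [0.06, 0.02, 0],
    [0.05, 0.02, 0]
  ],
  "hand": [0, 0, 0, 0, 0, 0]
}}

```text
time: 31.35
eef_pos: [514.3, -234.3, 16.4]
eef_rot: [-0.001, 1.0, 0.0, -0.004]
wrist_force: [-14.2, 0.6, 0.0]
gripper_width: 0.5
gripper_force: 7.2
```

{"api": "move_arm", "payload": {
  "dr": [
    [0, 0, 0],
    [0, 0, 0],
    [0, 0, 0],
    [0, 0, 0],
    [0, 0, 0],
    [0, 0, 0],
    [0, 0, 0],
    [0, 0, 0],
    [0, 0, 0],
    [0, 0, 0],
    [0, 0, 0],
    [0, 0, 0],
    [0, 0, 0],
    [0, 0, 0],
    [0, 0, 0],
    [0, 0, 0],
    [0, 0, 0]
  ],
  "slide": [
    [-1.2, 0, 0],
    [-1.3, 0, 0],
    [0, -1.5, 0],
    [0, -3.0, 0],
    [0, -3.6, 0],
    [0, -3.6, 0],
    [0, -3.6, 0],
    [0, -3.0, 0],
    [0, -1.5, 0],
    [0, -0.4, 0],
    [0.15, 0, 0],
    [0.1, 0, 0],
    [0.1, 0, 0],
    [0.1, 0, 0],
    [0.06, 0, 0],
    [0.05, 0, 0],
    [0.05, 0, 0]
  ],
  "hand": [0, 0, 0, 0, 0, 0, 0, 0, 0, 0, 0, 0, 0, 0, 0, 0, 0]
}}

```text
time: 32.77
eef_pos: [500.6, -436.6, 17.8]
eef_rot: [-0.0, 1.0, 0.001, 0.0]
wrist_force: [-1.0, -0.4, 0.5]
gripper_width: 0.3
gripper_force: 0.0
```

```bash
python3 -c "
from h import *
front('t10')"
```

```text
t 32.7667 tcp [ 500.6 -436.6   17.8] F [-1.  -0.4  0.5]
FL [ 633.2 -217.8] FR [ 635.3 -452.9] len 235.1 n 57 yaw 0.009 centre [ 584.2 -335.8]
stop [[647.1, -205.5], [650.5, -465.1]]
ball [ 525.4 -238.3]
ball [ 527.1 -434.3]
```

Run:
```python
import cv2
a=cv2.imread("pics/t10.png")[110:220,300:420]
cv2.imwrite("pics/t10z.png",cv2.resize(a,None,fx=5,fy=5,interpolation=cv2.INTER_CUBIC))
```

```text
(no output)
```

View pics/t10z.png

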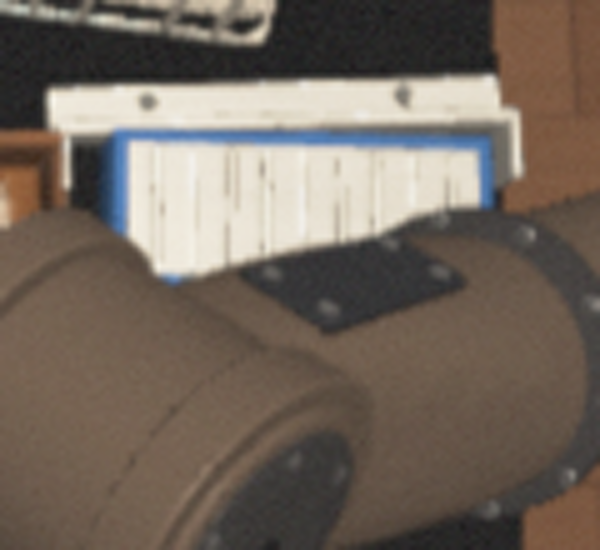

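The slab's front-left corner now meets the stop (zoom (115,130)). The right end still has a small gap at zoom (490,136), and both lips are clear. The edge fit is unreliable this close, so from here I'll rely on force and finger position.

{"api": "move_arm", "payload": {
  "dr": [
    [0, 0, 0],
    [0, 0, 0],
    [0, 0, 0],
    [0, 0, 0],
    [0, 0, 0],
    [0, 0, 0],
    [0, 0, 0],
    [0, 0, 0],
    [0, 0, 0],
    [0, 0, 0],
    [0, 0, 0],
    [0, 0, 0],
    [0, 0, 0],
    [0, 0, 0],
    [0, 0, 0],
    [0, 0, 0],
    [0, 0, 0],
    [0, 0, 0]
  ],
  "slide": [
    [0.06, 0, 0],
    [0.06, 0, 0],
    [0.06, 0, 0],
    [0.06, 0, 0],
    [0.06, 0, 0],
    [0.06, 0, 0],
    [0.06, 0, 0],
    [0.06, 0, 0],
    [0.06, 0, 0],
    [0.06, 0, 0],
    [0.06, 0, 0],
    [0.06, 0, 0],
    [0.06, 0, 0],
    [0.06, 0, 0],
    [0.06, 0, 0],
    [0.06, 0, 0],
    [0.06, 0, 0],
    [0.06, 0, 0]
  ],
  "hand": [0, 0, 0, 0, 0, 0, 0, 0, 0, 0, 0, 0, 0, 0, 0, 0, 0, 0]
}}

```text
time: 34.32
eef_pos: [507.5, -437.4, 17.0]
eef_rot: [-0.0, 1.0, -0.0, -0.002]
wrist_force: [-10.6, 0.4, 0.2]
gripper_width: 0.3
gripper_force: 5.0
```

{"api": "move_arm", "payload": {
  "dr": [
    [0, 0, 0],
    [0, 0, 0],
    [0, 0, 0],
    [0, 0, 0],
    [0, 0, 0],
    [0, 0, 0],
    [0, 0, 0],
    [0, 0, 0],
    [0, 0, 0],
    [0, 0, 0]
  ],
  "slide": [
    [0.08, -0.03, 0],
    [0.08, -0.03, 0],
    [0.08, -0.03, 0],
    [0.08, -0.03, 0],
    [0.08, -0.03, 0],
    [0.08, -0.03, 0],
    [0.08, -0.03, 0],
    [0.08, -0.03, 0],
    [0.06, -0.02, 0],
    [0.06, -0.02, 0]
  ],
  "hand": [0, 0, 0, 0, 0, 0, 0, 0, 0, 0]
}}

```text
time: 35.15
eef_pos: [515.2, -440.3, 17.0]
eef_rot: [-0.0, 1.0, -0.0, -0.002]
wrist_force: [-9.5, 0.8, 0.1]
gripper_width: 0.5
gripper_force: 4.9
```

{"api": "move_arm", "payload": {
  "dr": [
    [0, 0, 0],
    [0, 0, 0],
    [0, 0, 0],
    [0, 0, 0],
    [0, 0, 0],
    [0, 0, 0]
  ],
  "slide": [
    [0.06, -0.02, 0],
    [0.06, -0.02, 0],
    [0.06, -0.02, 0],
    [0.06, -0.02, 0],
    [0.05, -0.02, 0],
    [0.05, -0.02, 0]
  ],
  "hand": [0, 0, 0, 0, 0, 0]
}}

```text
time: 35.65
eef_pos: [516.8, -441.4, 16.6]
eef_rot: [-0.001, 1.0, -0.001, -0.004]
wrist_force: [-14.5, -0.0, 1.4]
gripper_width: 0.3
gripper_force: 7.6
```

{"api": "move_arm", "payload": {
  "dr": [
    [0, 0, 0],
    [0, 0, 0],
    [0, 0, 0],
    [0, 0, 0],
    [0, 0, 0],
    [0, 0, 0],
    [0, 0, 0],
    [0, 0, 0],
    [0, 0, 0],
    [0, 0, 0],
    [0, 0, 0],
    [0, 0, 0],
    [0, 0, 0],
    [0, 0, 0],
    [0, 0, 0],
    [0, 0, 0],
    [0, 0, 0],
    [0, 0, 0]
  ],
  "slide": [
    [-1.2, 0, 0],
    [-0.9, 0, 0],
    [0, 1.5, 0],
    [0, 3.0, 0],
    [0, 3.6, 0],
    [0, 3.6, 0],
    [0, 3.6, 0],
    [0, 3.0, 0],
    [0, 1.5, 0],
    [0, 0.4, 0],
    [0.1, 0, 0],
    [0.1, 0, 0],
    [0.1, 0, 0],
    [0.06, 0, 0],
    [0.06, 0, 0],
    [0.06, 0, 0],
    [0.06, 0, 0],
    [0.06, 0, 0]
  ],
  "hand": [0, 0, 0, 0, 0, 0, 0, 0, 0, 0, 0, 0, 0, 0, 0, 0, 0, 0]
}}

```text
time: 37.15
eef_pos: [507.0, -239.3, 17.7]
eef_rot: [0.0, 1.0, 0.001, -0.0]
wrist_force: [0.5, 0.5, -0.1]
gripper_width: 0.4
gripper_force: 0.0
```

{"api": "move_arm", "payload": {
  "dr": [
    [0, 0, 0],
    [0, 0, 0],
    [0, 0, 0],
    [0, 0, 0],
    [0, 0, 0],
    [0, 0, 0],
    [0, 0, 0],
    [0, 0, 0],
    [0, 0, 0],
    [0, 0, 0],
    [0, 0, 0],
    [0, 0, 0]
  ],
  "slide": [
    [0.06, 0, 0],
    [0.06, 0, 0],
    [0.06, 0, 0],
    [0.06, 0, 0],
    [0.06, 0, 0],
    [0.06, 0, 0],
    [0.06, 0, 0],
    [0.06, 0, 0],
    [0.06, 0, 0],
    [0.06, 0, 0],
    [0.06, 0, 0],
    [0.06, 0, 0]
  ],
  "hand": [0, 0, 0, 0, 0, 0, 0, 0, 0, 0, 0, 0]
}}

```text
time: 38.15
eef_pos: [511.2, -238.7, 16.9]
eef_rot: [-0.001, 1.0, 0.0, -0.002]
wrist_force: [-10.2, 0.8, -0.2]
gripper_width: 0.5
gripper_force: 4.8
```

{"api": "move_arm", "payload": {
  "dr": [
    [0, 0, 0],
    [0, 0, 0],
    [0, 0, 0],
    [0, 0, 0],
    [0, 0, 0],
    [0, 0, 0],
    [0, 0, 0]
  ],
  "slide": [
    [0.06, 0.02, 0],
    [0.06, 0.02, 0],
    [0.06, 0.02, 0],
    [0.06, 0.02, 0],
    [0.06, 0.02, 0],
    [0.06, 0.02, 0],
    [0.05, 0.02, 0]
  ],
  "hand": [0, 0, 0, 0, 0, 0, 0]
}}

```text
time: 38.73
eef_pos: [514.8, -237.2, 16.8]
eef_rot: [-0.001, 1.0, 0.0, -0.003]
wrist_force: [-12.2, 0.6, -0.1]
gripper_width: 0.6
gripper_force: 5.8
```

{"api": "move_arm", "payload": {
  "dr": [
    [0, 0, 0],
    [0, 0, 0],
    [0, 0, 0]
  ],
  "slide": [
    [0.05, 0.01, 0],
    [0.05, 0.01, 0],
    [0.04, 0, 0]
  ],
  "hand": [0, 0, 0]
}}

```text
time: 38.98
eef_pos: [514.9, -237.0, 16.5]
eef_rot: [-0.001, 1.0, 0.0, -0.004]
wrist_force: [-13.9, -0.4, 0.2]
gripper_width: 0.4
gripper_force: 7.1
```

{"api": "move_arm", "payload": {
  "dr": [
    [0, 0, 0],
    [0, 0, 0],
    [0, 0, 0],
    [0, 0, 0],
    [0, 0, 0],
    [0, 0, 0],
    [0, 0, 0],
    [0, 0, 0],
    [0, 0, 0],
    [0, 0, 0],
    [0, 0, 0],
    [0, 0, 0],
    [0, 0, 0],
    [0, 0, 0],
    [0, 0, 0],
    [0, 0, 0],
    [0, 0, 0],
    [0, 0, 0],
    [0, 0, 0],
    [0, 0, 0]
  ],
  "slide": [
    [-0.8, 0, 0],
    [-0.4, 0, 0],
    [0, -1.5, 0],
    [0, -3.0, 0],
    [0, -3.6, 0],
    [0, -3.6, 0],
    [0, -3.6, 0],
    [0, -3.0, 0],
    [0, -1.5, 0],
    [0, -0.4, 0],
    [0.1, 0, 0],
    [0.06, 0, 0],
    [0.06, 0, 0],
    [0.06, 0, 0],
    [0.06, 0, 0],
    [0.06, 0, 0],
    [0.06, 0, 0],
    [0.06, 0, 0],
    [0.06, 0, 0],
    [0.06, 0, 0]
  ],
  "hand": [0, 0, 0, 0, 0, 0, 0, 0, 0, 0, 0, 0, 0, 0, 0, 0, 0, 0, 0, 0]
}}

```text
time: 40.65
eef_pos: [514.2, -439.5, 17.7]
eef_rot: [0.0, 1.0, 0.001, -0.0]
wrist_force: [0.4, -0.3, 0.3]
gripper_width: 0.4
gripper_force: 0.0
```

{"api": "move_arm", "payload": {
  "dr": [
    [0, 0, 0],
    [0, 0, 0],
    [0, 0, 0],
    [0, 0, 0],
    [0, 0, 0],
    [0, 0, 0],
    [0, 0, 0],
    [0, 0, 0],
    [0, 0, 0],
    [0, 0, 0],
    [0, 0, 0]
  ],
  "slide": [
    [0.06, 0, 0],
    [0.06, 0, 0],
    [0.06, 0, 0],
    [0.06, 0, 0],
    [0.06, 0, 0],
    [0.06, 0, 0],
    [0.06, 0, 0],
    [0.06, 0, 0],
    [0.06, 0, 0],
    [0.06, 0, 0],
    [0.05, 0, 0]
  ],
  "hand": [0, 0, 0, 0, 0, 0, 0, 0, 0, 0, 0]
}}

```text
time: 41.57
eef_pos: [516.9, -439.9, 17.0]
eef_rot: [-0.0, 1.0, -0.0, -0.003]
wrist_force: [-12.1, -0.1, 0.5]
gripper_width: 0.5
gripper_force: 5.8
```

{"api": "move_arm", "payload": {
  "dr": [
    [0, 0, 0],
    [0, 0, 0],
    [0, 0, 0],
    [0, 0, 0]
  ],
  "slide": [
    [0.05, 0, 0],
    [0.05, 0, 0],
    [0.05, 0, 0],
    [0.05, 0, 0]
  ],
  "hand": [0, 0, 0, 0]
}}

```text
time: 41.9
eef_pos: [517.1, -439.9, 16.6]
eef_rot: [-0.001, 1.0, -0.001, -0.004]
wrist_force: [-15.8, 0.3, 0.5]
gripper_width: 0.7
gripper_force: 8.0
```

{"api": "move_arm", "payload": {
  "dr": [
    [0, 0, 0],
    [0, 0, 0],
    [0, 0, 0],
    [0, 0, 0],
    [0, 0, 0],
    [0, 0, 0],
    [0, 0, 0],
    [0, 0, 0],
    [0, 0, 0],
    [0, 0, 0],
    [0, 0, 0],
    [0, 0, 0],
    [0, 0, 0],
    [0, 0, 0],
    [0, 0, 0],
    [0, 0, 0],
    [0, 0, 0],
    [0, 0, 0]
  ],
  "slide": [
    [-0.8, 0, 0],
    [-0.7, 0, 0],
    [0, 1.5, 0],
    [0, 3.0, 0],
    [0, 3.6, 0],
    [0, 3.6, 0],
    [0, 3.6, 0],
    [0, 3.0, 0],
    [0, 1.5, 0],
    [0, 0.4, 0],
    [0.1, 0, 0],
    [0.06, 0, 0],
    [0.06, 0, 0],
    [0.06, 0, 0],
    [0.06, 0, 0],
    [0.06, 0, 0],
    [0.06, 0, 0],
    [0.06, 0, 0]
  ],
  "hand": [0, 0, 0, 0, 0, 0, 0, 0, 0, 0, 0, 0, 0, 0, 0, 0, 0, 0]
}}

```text
time: 43.4
eef_pos: [512.8, -237.7, 17.7]
eef_rot: [0.0, 1.0, 0.001, -0.0]
wrist_force: [0.5, -0.5, -0.0]
gripper_width: 0.5
gripper_force: 0.0
```

{"api": "move_arm", "payload": {
  "dr": [
    [0, 0, 0],
    [0, 0, 0],
    [0, 0, 0],
    [0, 0, 0],
    [0, 0, 0],
    [0, 0, 0],
    [0, 0, 0],
    [0, 0, 0],
    [0, 0, 0]
  ],
  "slide": [
    [0.06, 0, 0],
    [0.06, 0, 0],
    [0.06, 0, 0],
    [0.06, 0, 0],
    [0.06, 0, 0],
    [0.06, 0, 0],
    [0.06, 0, 0],
    [0.06, 0, 0],
    [0.06, 0, 0]
  ],
  "hand": [0, 0, 0, 0, 0, 0, 0, 0, 0]
}}

```text
time: 44.15
eef_pos: [514.9, -237.2, 16.9]
eef_rot: [-0.001, 1.0, 0.0, -0.003]
wrist_force: [-11.2, -0.8, 0.0]
gripper_width: 0.6
gripper_force: 5.5
```

{"api": "move_arm", "payload": {
  "dr": [
    [0, 0, 0],
    [0, 0, 0],
    [0, 0, 0],
    [0, 0, 0]
  ],
  "slide": [
    [0.05, 0, 0],
    [0.05, 0, 0],
    [0.05, 0, 0],
    [0.05, 0, 0]
  ],
  "hand": [0, 0, 0, 0]
}}

```text
time: 44.48
eef_pos: [515.0, -237.1, 16.4]
eef_rot: [-0.001, 1.0, -0.0, -0.004]
wrist_force: [-16.1, -1.0, 0.3]
gripper_width: 0.5
gripper_force: 7.7
```

Both ends now hit the stop solidly: the fingers stop at 517.1 on the right and 515.0 on the left, which matches the bracket's own slight yaw. I'll back off, lift clear and check.

{"api": "move_arm", "payload": {
  "dr": [
    [0, 0, 0],
    [0, 0, 0],
    [0, 0, 0],
    [0, 0, 0],
    [0, 0, 0],
    [0, 0, 0],
    [0, 0, 0],
    [0, 0, 0],
    [0, 0, 0],
    [0, 0, 0],
    [0, 0, 0],
    [0, 0, 0],
    [0, 0, 0],
    [0, 0, 0],
    [0, 0, 0],
    [0, 0, 0],
    [0, 0, 0],
    [0, 0, 0]
  ],
  "slide": [
    [-1, 0, 0],
    [-2, 0, 0],
    [-2, 0, 0],
    [0, 0, 2.5],
    [0, 0, 3.5],
    [0, 0, 3.5],
    [0, 0, 3.5],
    [0, 0, 3.5],
    [0, 0, 3.0],
    [0, 2.5, 0],
    [0, 3.5, 0],
    [0, 3.5, 0],
    [0, 3.5, 0],
    [0, 3.5, 0],
    [0, 3.5, 0],
    [0, 2.5, 0],
    [0, 0, 0],
    [0, 0, 0]
  ],
  "hand": [0, 0, 0, 0, 0, 0, 0, 0, 0, 0, 0, 0, 0, 0, 0, 0, 0, 0]
}}

```text
time: 45.98
eef_pos: [470.6, -10.7, 212.8]
eef_rot: [-0.0, 1.0, 0.003, 0.0]
wrist_force: [-0.1, -0.5, 0.1]
gripper_width: 0.4
gripper_force: 0.0
```

Run:
```python
from h import *
a=read_camera("top")[100:290,295:425,::-1];b=read_camera("side")[160:350,240:430,::-1]
cv2.imwrite("pics/end.png",cv2.resize(np.hstack([a,b]),None,fx=2.5,fy=2.5,interpolation=cv2.INTER_CUBIC))
print(get_obs()["wrist_force"])
```

```text
[ 0.01027884  0.35124111 -0.26820111]
```

View pics/end.png

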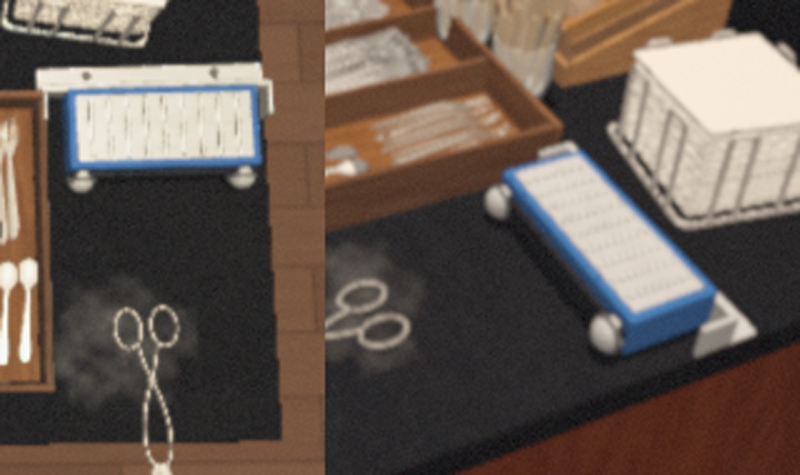

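The slab's front edge (top crop, rows 86–90) lies parallel along the stop between the lips. The tongs and everything else are where they were, and the arm is clear.

```bash
python3 -c "
from bench import *
print(close_job())"
```

```text
the job is handed in; nothing more can be done
None
```

The slab is parked flush against the bracket's stop, between the two end lips, and the job was handed in at about 46 s with the arm clear; the highest push I read was 16.1 N, though forces were only read at the end of each move.

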